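# Lift a clay tile from the drying rack to the kiln setter with a trowel

### The job

Using the trowel as a spatula, slide its blade between the two rails under the round clay tile on the drying rack's lower level and lift the tile out; it is too soft for the gripper to touch, and the hand must not hit the rack, whose upper shelf hangs over the tile, so hold the trowel with the hand leaning back. Set the tile down flat on the two bars of the kiln setter, inside the four nibs, draw the blade out from under it and lay the trowel flat on the open bench. Leave the pot, the cup and the wooden rib on the rack as they are.

Things in the scene. Friction and masses are not known exactly. Their poses are not given: they have to be found in the camera images.
- trowel: Loose lifting trowel lying on its steel blade (96 mm long in x, 50 wide in y, 2 thick); a cranked tang rises behind x = -42 mm to a dark wooden handle parallel to the blade. Origin: centre of the blade's underside, +x to the blade's front edge, z up. A tile can lie on the blade only ahead of the tang. 150 g, balanced within the blade.
- trowel_grip (a point): Point in the handle's middle, at x = -94, y = 0, z = 44 mm in the trowel's frame. The handle is 18 mm wide (y) and 22 mm high and runs along x from -67 to -121 mm.
- tile: The flat round clay tile, loose, 92 mm in diameter, 9 mm thick, about 120 g; origin: centre of its underside. It lies across the two rails of one lane (left or right) of the rack's lower level, its centre about 110 mm behind the upper shelf's front edge.
- rack: Wooden drying rack, fixed, 250 mm wide (y), 190 deep (x), open at the front (-x). Origin: middle of its footprint on the bench, x from front to back, z up. Upper shelf of slats: underside 235, top 245 mm above the bench, x = -95 to +95. Legs 20 wide at y = +-112, 24 deep at x = -50 and +80. Lower level: two lanes between rails, see rack_lane1 and rack_lane2.
- rack_lane1 (a point): Middle of the rack's left lane between its rails at the height of the rail tops (36 mm above the bench): x = 0, y = +46 mm in the rack's frame. The free gap between the two rails is 66 mm in y; the rails run from x = -62 to +92 mm.
- rack_lane2 (a point): The same for the right lane, y = -46 mm. Under the rails lie two cross bars with tops 18 mm above the bench (x = -62 to -38 and +68 to +92 mm), so a blade passes between the rails at heights 18 to 36 mm.
- setter: Kiln setter, fixed: square refractory bat 120 x 120 x 12 mm carrying two bars along x, 108 long, 18 wide, centred at y = +-42 (free gap 66 mm), tops 36 mm above the bench. Four conical nibs on the bars, 9 high, 10 wide at the foot, at x = +-39, y = +-42, leave the tile 6 mm of play all round. Origin: centre of the bat's underside; its -x end faces the robot.
- setter_seat (a point): Centre of the seat between the four nibs at the height of the bar tops: where the tile's underside centre should be.
- rib: Flat kidney-shaped wooden rib 92 x 43 x 8 mm lying across the rails of the rack's other lane; origin: centre of its underside. Leave it there.
- pot: Small flared pot, 86 mm wide, 90 mm high, loose on the rack's upper shelf; origin: centre of its underside. Leave it there.
- cup: Small clay cup, 66 mm wide, 52 mm high, loose on the rack's upper shelf; origin: centre of its underside. Leave it there.
There are look-alikes about, which are no part of the job. Of the things like the tile, leave any that is orange or yellow; of the rest the smaller one is meant.

How it is judged:
On the way, in this order (a step that is already met when the one before it is completed fails the run):
1. the tile is carried by the trowel's blade, clear of the rack (contact force between tile and trowel above 0.3 N and contact force between tile and rack below 0.05 N and height (world z) of tile above 0.04 m and z of tile in the frame of trowel above 0 m), for 0.3 s.
2. the tile lies on the setter inside the nibs and the blade is out from beneath it (horizontal distance between tile and setter_seat below 0.009 m and z of tile in the frame of setter_seat below 0.003 m and angle between tile's own z axis and vertical below 0.05 rad and horizontal distance between tile and trowel above 0.1 m), for 0.2 s.
At the end, for the whole second after the job is handed in: The tile rests flat (3 degrees) on the setter's bars inside the nibs, centre within 9 mm of the seat, underside within 3 mm of the bar tops. The trowel, clear of the tile, lies at rest flat (4.5 degrees) on the bench, underside under 6 mm up, blade centre at least 100 mm from the seat (horizontal distance between tile and setter_seat below 0.009 m and z of tile in the frame of setter_seat between -0.003 and 0.003 m and angle between tile's own z axis and vertical below 0.05 rad and linear speed of each of tile, trowel below 0.02 m/s and contact force between tile and trowel below 0.02 N and height (world z) of trowel below 0.006 m and angle between trowel's own z axis and vertical below 0.08 rad and horizontal distance between trowel and setter_seat above 0.1 m); the robot touches nothing.
It fails at once if the gripper touches the soft tile (contact force between any of the fingers, the arm and tile above 0.5 N).
It fails at once if the tile is tipped more than 20 degrees (angle between tile's own z axis and vertical above 0.35 rad).
It fails at once if the hand or arm strikes the rack (contact force between any of the arm, the fingers and rack above 4 N).
It fails at once if the pot, the cup or the rib is moved more than 15 mm (distance of any of pot, cup, rib from where it was at the start of the episode above 0.015 m).
It also fails if it takes over 72 s, if anything falls off the work surface, if the arm or the gripper's body presses on something with over 40 N, if the wrist force passes 120 N, or if a joint passes its speed limit or range.

### The arm

A 6-joint arm with a two-finger parallel gripper is mounted at the origin on a cart in front of the work surface, level with it; the furniture and walls round the work are solid. World frame = base frame: x ahead of the robot, y to its left, z up, the work surface at z = 0. Lengths are in m, angles in rad, forces in N, time in s.
With the tool pointing down it reaches from about 0.4 to 0.825 m from the base axis. Payload 7 kg.
Tool frame: the origin (TCP) lies on the mounting face of the last link; the fingertips stand 173 mm ahead of it and the grasp point (between the pads) lies 155 mm ahead of it (r.pinch_z is the distance from the TCP to the grasp point, in m); z points along the fingers, y is the line along which they close (so a half turn about z gives the same grasp; the last joint's range is limited). The gripper opens to 85 mm and grips with 20 to 120 N. Pads are 22 mm wide; open, the fingers measure 114 mm over their backs; the gripper's body (76 mm by 85 mm) begins 54 mm behind the grasp point. The pads swing forward as they close: fully open they stand 13 mm farther back than shut.
Start: joints at [1.436, 0.359, 0.012, 0, -1.224, -0.288], TCP at [0.277, 0.616, 0.405] pointing down, gripper open.
Joint ranges: [-3.07, 3.07], [-1.43, 2.12], [-1.02, 1.25], [-3.03, 1.67], [-3.05, -0], [-3.03, 3.03]. Speed limits (rad/s): [2.39, 2.39, 3.01, 3.14, 3.14, 3.14].

### API

Orientations are given as a 3x3 rotation matrix whose columns are the frame's x, y, z axes.
In Python, from rig import r, jaws, kinematics, cams gives the robot as it stands. The module is installed in compiled form; this text tells all that it offers. Calls block until the motion is done:
- r.movep(position, orientation): joint-space move of the TCP to a pose.
- r.move_straight(position, orientation=None, vel=0.15, max_force=None): straight line of the TCP; orientation=None keeps the orientation; vel is the mean speed in m/s. With max_force (N) it stops when the force on the tool has changed by that much, and returns True; else False.
- r.movej(angles): joint-space move.
- jaws.grip(opening, f_grip=None): finger opening in m; f_grip is the grip in N (None keeps the last); returns when the fingers have stopped.
- r.wait(seconds).
- kinematics.solve_ik(position, orientation): joint angles nearest the present ones, or None.
- cams.grab_frame(name): name is "scene" or "top" or "wrist"; returns the picture (384x512x3 uint8, red, green, blue); there is no depth.
- cams.get_calibration(name): a dict with "intrinsics" (3x3 intrinsics, pixels), "dist_coeffs" ([k1, k2, p1, p2, k3] as OpenCV has them; the pictures are not rectified), "R" (3x3) and "t" (3): a world point X has camera coordinates R X + t; the wrist camera has in their place "T_tool_cam" (4x4, takes a point from camera to tool coordinates, whose origin is the TCP and whose axes are the flange's). Camera axes: x right, y down, z forward; pixel columns grow to the right and rows downward; lengths in m; the calibration is good to about 2 mm. A picture is of the moment at which its call begins: read the wrist's pose just before it. get_calibration takes no time and is no camera call.
A pose or a line that the arm cannot do raises r.PlanningError and nothing moves.
- r.sign_off(): hands the job in; it is judged then, once.
Readings, each from a call of its own:
- r.current_time_s(): time.
- r.current_joint_positions(): joint angles.
- r.current_joint_velocities(): joint speeds.
- r.current_joint_efforts(): joint torques, N m.
- r.current_ee_pos(): TCP position.
- r.current_tcp_rot(): TCP orientation.
- r.current_contact_force(): force on the tool from outside, world axes, zero at the start.
- r.current_ft_torque(): the same for the moment, N m.
- r.current_grip_width(): finger opening in m.
- r.current_grasp_force(): force on a finger pad.
Only numpy, scipy, OpenCV 4.12 (cv2) and the standard library are available. Lean on these libraries where they do the work, as an engineer would, in place of code of your own. Each camera call takes 0.05 s, during which the arm holds its last target. There are 200 camera calls.

## Working session

There is one attempt and no reset: what is moved stays moved. The work goes in short steps, each a Python script; the robot and the scene stay as the last script left them, time stands still between calls to the robot, and variables do not carry over. Pictures are saved under pics/ and viewed, at most 10 in all, crops included, and the job is handed in when it is done.

```bash
mkdir -p pics; ls
python3 - <<'E'
from rig import r,jaws,kinematics,cams
import cv2,numpy as np
for n in ("scene","top"):
    im=cams.grab_frame(n); cv2.imwrite(f"pics/{n}0.png",cv2.cvtColor(im,cv2.COLOR_RGB2BGR))
    c=cams.get_calibration(n); print(n,{k:np.round(v,4).tolist() for k,v in c.items()})
c=cams.get_calibration("wrist"); print({k:np.round(v,4).tolist() for k,v in c.items()})
print(r.current_time_s(), r.current_tcp_rot(), r.pinch_z)
a,b=[cv2.imread(f"pics/{n}0.png") for n in("scene","top")]
E
```

```text
pics
scene {'intrinsics': [[349.8246, 0.0, 258.7126], [0.0, 349.8246, 194.1334], [0.0, 0.0, 1.0]], 'dist_coeffs': [0.0139, 0.0, 0.0, 0.0, 0.0], 'R': [[0.862, -0.5069, 0.0085], [-0.3316, -0.5765, -0.7468], [0.3834, 0.6409, -0.665]], 't': [-0.4885, 0.3084, 0.8454]}
top {'intrinsics': [[375.2794, 0.0, 257.1162], [0.0, 375.2794, 197.7208], [0.0, 0.0, 1.0]], 'dist_coeffs': [0.0433, 0.0, 0.0, 0.0, 0.0], 'R': [[0.0144, -0.9988, 0.0461], [-0.9838, -0.0224, -0.1781], [0.1789, -0.0428, -0.9829]], 't': [-0.0196, 0.5811, 1.2395]}
{'intrinsics': [[338.4473, 0.0, 258.3202], [0.0, 338.4473, 192.4677], [0.0, 0.0, 1.0]], 'dist_coeffs': [-0.057, 0.0, 0.0, 0.0, 0.0], 'T_tool_cam': [[0.0002, -0.9469, -0.3215, 0.0833], [1.0, 0.0004, -0.0005, 0.0007], [0.0006, -0.3215, 0.9469, 0.0296], [0.0, 0.0, 0.0, 1.0]]}
0.1 [[ 9.11922745e-01 -4.10361664e-01 -4.60762178e-04]
 [-4.10361894e-01 -9.11921680e-01 -1.40216400e-03]
 [ 1.55215332e-04  1.46774448e-03 -9.99998911e-01]] 0.1547
```

View pics/scene0.png

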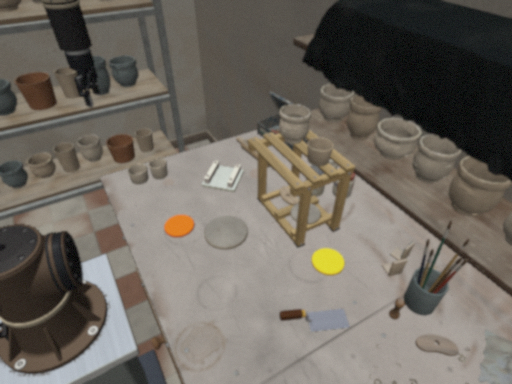

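View pics/top0.png

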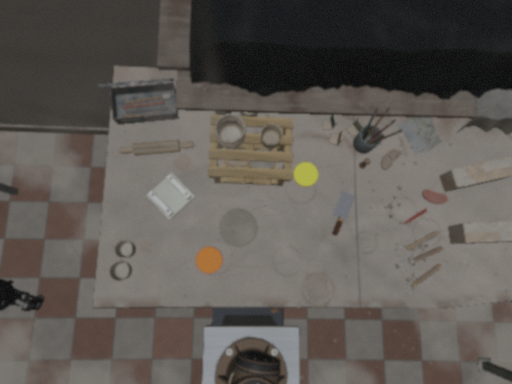

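The scene shows the rack (centre about (300,185)), with the tile inside it near (310,210), the setter at (223,176), and the trowel at (315,318). In the top view they are: rack (250,150), setter (170,197), trowel blade (345,205) and handle (337,228). Next I'll get wrist views of each.

```bash
cat > h.py <<'E'
from rig import r,jaws,kinematics,cams
import cv2,numpy as np
def cam(name):
    "returns image, K, d, R(world->cam), t"
    c=cams.get_calibration(name); K=np.array(c["intrinsics"]);d=np.array(c["dist_coeffs"])
    if name=="wrist":
        T=np.eye(4);T[:3,:3]=r.current_tcp_rot();T[:3,3]=r.current_ee_pos()
        M=np.linalg.inv(T@np.array(c["T_tool_cam"])); R,t=M[:3,:3],M[:3,3]
    else: R,t=np.array(c["R"]),np.array(c["t"])
    return cams.grab_frame(name),(K,d,R,t)
def save(im,n): cv2.imwrite(n,cv2.cvtColor(im,cv2.COLOR_RGB2BGR))
def ray(C,uv):
    K,d,R,t=C; n=cv2.undistortPoints(np.array(uv,float).reshape(-1,1,2),K,d).reshape(-1,2)
    return -R.T@t,np.c_[n,np.ones(len(n))]@R
def onplane(C,uv,z):
    o,D=ray(C,uv); return o+D*((z-o[2])/D[:,2])[:,None]
def tri(obs):
    "obs: list of (C,uv): least-squares point nearest the rays, and rms miss"
    A=np.zeros((3,3));b=np.zeros(3);P=[]
    for C,uv in obs:
        o,D=ray(C,uv);v=D[0]/np.linalg.norm(D[0]);Q=np.eye(3)-np.outer(v,v);A+=Q;b+=Q@o;P.append((Q,o))
    x=np.linalg.solve(A,b); return x,[float(np.linalg.norm(Q@(x-o))) for Q,o in P]
def proj(C,X):
    K,d,R,t=C; return cv2.projectPoints(np.array(X,float).reshape(-1,1,3),cv2.Rodrigues(R)[0],t,K,d)[0].reshape(-1,2)
def dn(a):
    "tool down, tool y axis at angle a"
    y=np.array([np.cos(a),np.sin(a),0]);z=np.array([0,0,-1.]);return np.c_[np.cross(y,z),y,z]
E
python3 - <<'E'
from h import *
im,C=cam("top")
for n,uv,z in(("setter",(170,197),.036),("blade",(345,205),.002),("handle",(337,228),.044),("shelf corners fl fr br bl",[(209,180),(293,184),(293,117),(210,116)],.245)):
    print(n,np.round(onplane(C,uv,z),3).tolist())
E
```

```text
setter [[0.58, 0.291, 0.036]]
blade [[0.571, -0.328, 0.002]]
handle [[0.483, -0.286, 0.044]]
shelf corners fl fr br bl [[0.596, 0.141, 0.245], [0.59, -0.106, 0.245], [0.799, -0.106, 0.245], [0.793, 0.145, 0.245]]
```

```bash
cat >> h.py <<'E'
def lean(yaw,th,flip=1):
    "tool leaning back by th from pointing down, fingers pointing ahead along yaw; flip=1: camera on the low side"
    f=np.array([np.cos(yaw),np.sin(yaw),0]);l=np.array([-np.sin(yaw),np.cos(yaw),0])*flip
    z=np.sin(th)*f-np.cos(th)*np.array([0,0,1.]);return np.c_[np.cross(l,z),l,z]
E
python3 - <<'E'
from h import *
rd=np.radians
def show(n,p,R):
    q=kinematics.solve_ik(p,R); print(n,None if q is None else np.round(q,2))
show("setview",[.55,.27,.36],dn(-1.99))
for f in(1,-1):
  for th in(40,50):
    for n,g,yaw in(("trowel",[.483,-.286,.044],rd(-25)),("rackL",[.608,.064,.07],0),("rackR",[.608,-.028,.07],0),("set",[.5,.22,.08],rd(40)),("setout",[.42,.15,.08],rd(40))):
        R=lean(yaw,rd(th),f); show(f"{n} f{f} th{th}",np.array(g)-R[:,2]*r.pinch_z,R)
  R=lean(0,rd(45),f);show(f"rackview f{f}",[.4,.018,.29],R)
E
```

```text
setview [ 0.77  0.29 -0.19  0.   -1.09  0.38]
trowel f1 th40 None
rackL f1 th40 None
rackR f1 th40 None
set f1 th40 [ 0.6   0.17 -0.65 -0.88 -0.08 -0.62]
setout f1 th40 [ 0.39  0.04 -0.75 -1.08 -0.22 -0.26]
trowel f1 th50 [-1.03  0.38 -0.78 -2.21 -0.57  1.13]
rackL f1 th50 [-0.32  0.36 -0.82 -2.63 -0.51  1.32]
rackR f1 th50 [-0.42  0.32 -0.66 -2.19 -0.39  0.93]
set f1 th50 [ 0.07  0.23 -0.63 -1.7  -0.47  0.57]
setout f1 th50 [-0.15  0.15 -0.78 -1.61 -0.61  0.67]
rackview f1 None
trowel f-1 th40 None
rackL f-1 th40 None
rackR f-1 th40 None
set f-1 th40 [ 0.6   0.17 -0.65 -0.88 -0.08  2.52]
setout f-1 th40 [ 0.39  0.04 -0.75 -1.08 -0.22  2.88]
trowel f-1 th50 [-1.03  0.38 -0.78 -2.21 -0.57 -2.01]
rackL f-1 th50 [-0.32  0.36 -0.82 -2.63 -0.51 -1.82]
rackR f-1 th50 [-0.42  0.32 -0.66 -2.19 -0.39 -2.21]
set f-1 th50 [ 0.07  0.23 -0.63 -1.7  -0.47 -2.57]
setout f-1 th50 [-0.15  0.15 -0.78 -1.61 -0.61 -2.47]
rackview f-1 None
```

Run:
```python
from h import *
rd=np.radians
for th in(20,25,30,33,36,45,55,60,65,70):
    for n,g,yaw in(("trowel",[.483,-.286,.044],rd(-25)),("rackL",[.608,.064,.07],0),("rackLout",[.46,.064,.09],0),("rackR",[.608,-.028,.07],0),("rackRout",[.46,-.028,.09],0),("set",[.5,.22,.08],rd(40)),("setout",[.42,.15,.08],rd(40))):
        R=lean(yaw,rd(th),1); q=kinematics.solve_ik(np.array(g)-R[:,2]*r.pinch_z,R); print(th,n,None if q is None else np.round(q,2))
```

```text
20 trowel None
20 rackL None
20 rackLout None
20 rackR None
20 rackRout None
20 set [ 0.79  0.19 -0.81  0.15 -0.22 -1.8 ]
20 setout None
25 trowel None
25 rackL None
25 rackLout None
25 rackR None
25 rackRout None
25 set None
25 setout None
30 trowel None
30 rackL None
30 rackLout None
30 rackR None
30 rackRout None
30 set None
30 setout None
33 trowel None
33 rackL None
33 rackLout None
33 rackR None
33 rackRout None
33 set None
33 setout None
36 trowel None
36 rackL None
36 rackLout None
36 rackR None
36 rackRout None
36 set None
36 setout None
45 trowel [-0.84  0.3  -0.64 -1.94 -0.3   0.68]
45 rackL [-0.2   0.29 -0.64 -2.34 -0.2   0.92]
45 rackLout [-0.17  0.03 -0.83 -2.1  -0.14  0.66]
45 rackR None
45 rackRout None
45 set [ 0.3   0.19 -0.59 -1.39 -0.28  0.1 ]
45 setout [ 0.08  0.08 -0.74 -1.42 -0.43  0.3 ]
55 trowel [-1.14  0.49 -0.88 -2.32 -0.81  1.39]
55 rackL [-0.37  0.44 -0.92 -2.7  -0.76  1.46]
55 rackLout None
55 rackR [-0.54  0.4  -0.78 -2.37 -0.65  1.24]
55 rackRout [-0.78  0.23 -0.99 -2.12 -0.74  1.2 ]
55 set [-0.09  0.3  -0.7  -1.87 -0.65  0.9 ]
55 setout [-0.33  0.25 -0.83 -1.72 -0.79  0.97]
60 trowel [-1.21  0.63 -0.95 -2.37 -1.05  1.58]
60 rackL [-0.4   0.54 -0.99 -2.73 -1.01  1.55]
60 rackLout None
60 rackR [-0.6   0.5  -0.87 -2.45 -0.89  1.42]
60 rackRout None
60 set [-0.21  0.4  -0.77 -1.98 -0.84  1.14]
60 setout [-0.47  0.39 -0.88 -1.79 -0.95  1.23]
65 trowel [-1.27  0.8  -0.99 -2.37 -1.29  1.74]
65 rackL None
65 rackLout None
65 rackR [-0.65  0.63 -0.92 -2.48 -1.12  1.56]
65 rackRout None
65 set [-0.3   0.52 -0.82 -2.04 -1.02  1.35]
65 setout [-0.58  0.56 -0.92 -1.82 -1.11  1.48]
70 trowel [-1.29  0.97 -1.   -2.35 -1.5   1.87]
70 rackL None
70 rackLout None
70 rackR [-0.68  0.77 -0.96 -2.49 -1.34  1.67]
70 rackRout None
70 set [-0.36  0.66 -0.85 -2.07 -1.19  1.52]
70 setout [-0.65  0.75 -0.94 -1.83 -1.25  1.7 ]
```

Run:
```python
from h import *
import pickle
rd=np.radians
D={}
for k,p in enumerate(([.53,.29,.36],[.60,.24,.36])):
    r.movep(p,dn(-1.99)); D[f"set{k}"]=cam("wrist")
pickle.dump(D,open("set.pkl","wb"))
save(np.hstack([cv2.resize(D[f"set{k}"][0],(400,300)) for k in(0,1)]),"pics/set.png")
print(r.current_time_s())
for th in(45,50,55,60):
  for x in(.36,.4,.44,.48):
    for y in (-.03,.06):
     for z in(.25,.3):
      q=kinematics.solve_ik([x,y,z],lean(0,rd(th))); 
      if q is not None: print(th,x,y,z,np.round(q,2))
for x in(.44,.47): 
  for a in(-1.57,): print(x,kinematics.solve_ik([x,-.27,.3],dn(rd(-115))))
```

```text
2.2167
55 0.36 -0.03 0.25 [-0.27 -0.09 -0.75 -1.69 -0.22  0.28]
55 0.36 0.06 0.25 [-0.23 -0.09 -0.84 -2.14 -0.22  0.72]
55 0.4 -0.03 0.25 [-0.27 -0.02 -0.69 -1.75 -0.22  0.34]
55 0.4 0.06 0.25 [-0.25 -0.01 -0.8  -2.23 -0.26  0.82]
55 0.44 -0.03 0.25 [-0.25  0.05 -0.62 -1.78 -0.21  0.36]
55 0.44 0.06 0.25 [-0.25  0.06 -0.75 -2.29 -0.27  0.88]
55 0.48 -0.03 0.25 [-0.22  0.11 -0.55 -1.77 -0.18  0.33]
55 0.48 0.06 0.25 [-0.23  0.12 -0.68 -2.33 -0.26  0.91]
60 0.36 -0.03 0.25 [-0.51 -0.06 -0.82 -1.92 -0.47  0.66]
60 0.36 0.06 0.25 [-0.4  -0.06 -0.94 -2.3  -0.47  1.  ]
60 0.4 -0.03 0.25 [-0.49  0.01 -0.77 -2.   -0.46  0.73]
60 0.4 0.06 0.25 [-0.38  0.03 -0.9  -2.39 -0.49  1.08]
60 0.4 0.06 0.3 [-0.1  -0.13 -0.7  -2.02 -0.1   0.5 ]
60 0.44 -0.03 0.25 [-0.45  0.08 -0.71 -2.06 -0.44  0.77]
60 0.44 -0.03 0.3 [-0.12 -0.06 -0.59 -1.59 -0.11  0.08]
60 0.44 0.06 0.25 [-0.35  0.1  -0.85 -2.46 -0.5   1.13]
60 0.44 0.06 0.3 [-0.15 -0.05 -0.66 -2.12 -0.15  0.63]
60 0.48 -0.03 0.25 [-0.42  0.14 -0.65 -2.1  -0.42  0.79]
60 0.48 -0.03 0.3 [-0.13  0.01 -0.52 -1.62 -0.11  0.11]
60 0.48 0.06 0.25 [-0.32  0.16 -0.79 -2.51 -0.49  1.16]
60 0.48 0.06 0.3 [-0.17  0.02 -0.61 -2.18 -0.18  0.7 ]
0.44 [-0.16972388  0.19543202 -0.47776086  0.         -0.89760345  1.30418789]
0.47 [-0.15974715  0.23562163 -0.42338614  0.         -0.91178856  1.29421117]
```

View pics/set.png

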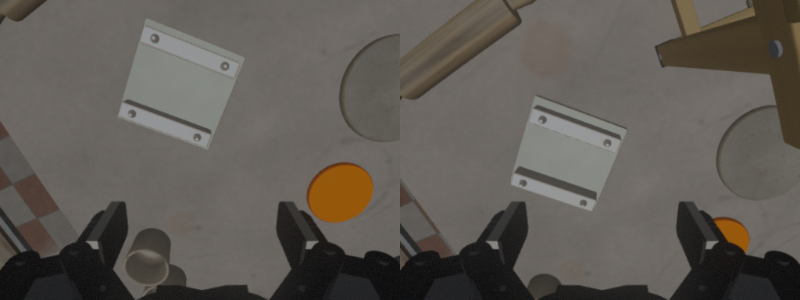

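Run:
```python
from h import *
import pickle
rd=np.radians
r.movep([.42,.2,.36],dn(-1.99))
D={}
for k,y in enumerate((.07,-.03)):
    r.movep([.40,y,.25],lean(0,rd(55))); D[f"rack{k}"]=cam("wrist"); print(r.current_ee_pos())
r.movep([.42,-.1,.34],dn(rd(-115)))
for k,p in enumerate(([.46,-.25,.3],[.53,-.29,.3])):
    r.movep(p,dn(rd(-115))); D[f"tro{k}"]=cam("wrist")
pickle.dump(D,open("rt.pkl","wb"))
save(np.vstack([np.hstack([cv2.resize(D[f"{n}{k}"][0],(400,300)) for k in(0,1)]) for n in("rack","tro")]),"pics/rt.png")
print(r.current_time_s())
# setter
S=pickle.load(open("set.pkl","rb"))
for k in(0,1):
    im=S[f"set{k}"][0]; g=im.min(2); x0=(150 if k==0 else 140)
    m=((g>150)*255).astype(np.uint8)
    cs,_=cv2.findContours(m,cv2.RETR_EXTERNAL,cv2.CHAIN_APPROX_NONE)
    print(k,np.percentile(g,[50,99]),[(int(cv2.contourArea(c)),np.round(cv2.minAreaRect(c)[0]).tolist(),np.round(cv2.minAreaRect(c)[1]).tolist(),round(cv2.minAreaRect(c)[2])) for c in cs if cv2.contourArea(c)>200], im[50,230],im[100,200])
```

```text
[0.39998436 0.07019876 0.24983261]
[ 0.39981396 -0.02928574  0.24983183]
8.3917
0 [ 97. 146.] [] [123 119 114] [132 136 129]
1 [ 98. 149.] [] [112 107 101] [108 102  97]
```

View pics/rt.png

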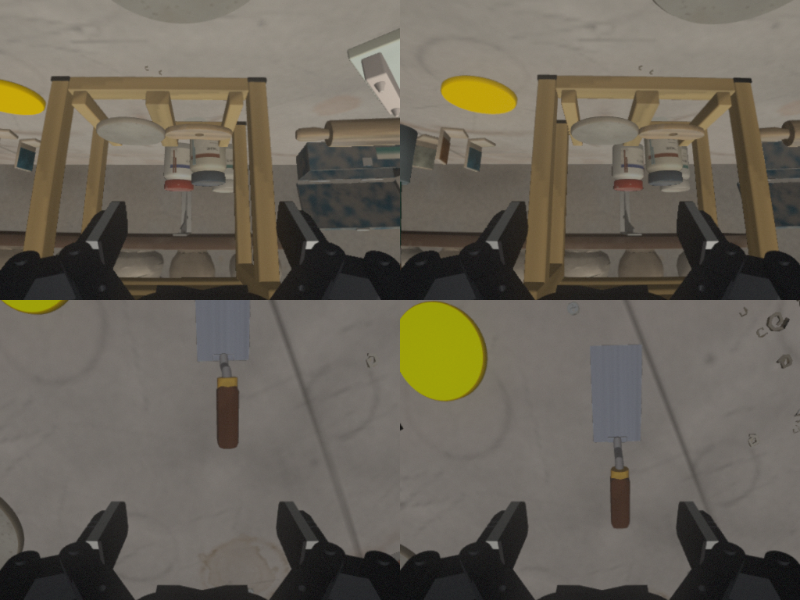

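Run:
```python
from h import *
import pickle
S=pickle.load(open("set.pkl","rb"));D=pickle.load(open("rt.pkl","rb"))
a=[cv2.resize(D[f"rack{k}"][0][90:200,x:x+310],None,fx=2.5,fy=2.5,interpolation=cv2.INTER_CUBIC) for k,x in((0,50),(1,160))]
save(np.vstack(a),"pics/rackcrop.png")
# trowel masks
for k in(0,1):
    im=D[f"tro{k}"][0].astype(int); R,G,B=im[...,0],im[...,1],im[...,2]
    roi=np.zeros(R.shape,bool); roi[:,230:345]=1; roi[315:]=0
    for n,m in(("blade",(B-R>8)),("wood",(R-B>15)&(R<110))):
        m=cv2.morphologyEx((m&roi).astype(np.uint8),cv2.MORPH_OPEN,np.ones((3,3)))
        c=max(cv2.findContours(m,0,cv2.CHAIN_APPROX_NONE)[0],key=cv2.contourArea)
        b=cv2.minAreaRect(c);print("tro",k,n,cv2.contourArea(c),np.round(cv2.boxPoints(b),1).tolist())
# setter
for k,(x0,y0,x1,y1) in enumerate(((145,20,320,195),(140,115,300,275))):
    g=cv2.GaussianBlur(S[f"set{k}"][0].min(2)[y0:y1,x0:x1],(3,3),0)
    for T in(138,144):
      m=(g>T).astype(np.uint8); m=cv2.morphologyEx(m,cv2.MORPH_CLOSE,np.ones((9,9)))
      for c in cv2.findContours(m,0,cv2.CHAIN_APPROX_NONE)[0]:
        if cv2.contourArea(c)>300:
            b=cv2.minAreaRect(c);print("set",k,T,cv2.contourArea(c),np.round(np.array(b[0])+(x0,y0),1),np.round(b[1]),round(b[2],1))
```

```text
tro 0 blade 171.5 [[281.5, 13.899999618530273], [282.6000061035156, -1.100000023841858], [311.20001220703125, 1.100000023841858], [310.1000061035156, 16.100000381469727]]
tro 0 wood 1977.5 [[278.0, 106.0], [304.0, 106.0], [304.0, 189.0], [278.0, 189.0]]
tro 1 blade 129.5 [[276.70001220703125, 98.0], [293.3999938964844, 96.69999694824219], [295.29998779296875, 120.69999694824219], [278.5, 122.0]]
tro 1 wood 1355.0 [[270.0, 228.0], [293.0, 228.0], [293.0, 292.0], [270.0, 292.0]]
set 0 138 1740.5 [209.7 159.9] [119.  16.] 20.0
set 0 138 2236.0 [241.9  66.3] [129.  19.] 21.4
set 0 144 1024.5 [212.3 160.7] [86. 14.] 20.0
set 0 144 1988.5 [242.   66.3] [127.  17.] 21.4
set 1 138 1312.0 [193.7 245.4] [112.  14.] 18.0
set 1 138 1793.5 [222.8 167.6] [119.  17.] 20.0
set 1 144 1004.5 [193.7 245.4] [111.  13.] 17.7
set 1 144 1639.5 [223.1 167.4] [117.  15.] 19.9
```

View pics/rackcrop.png

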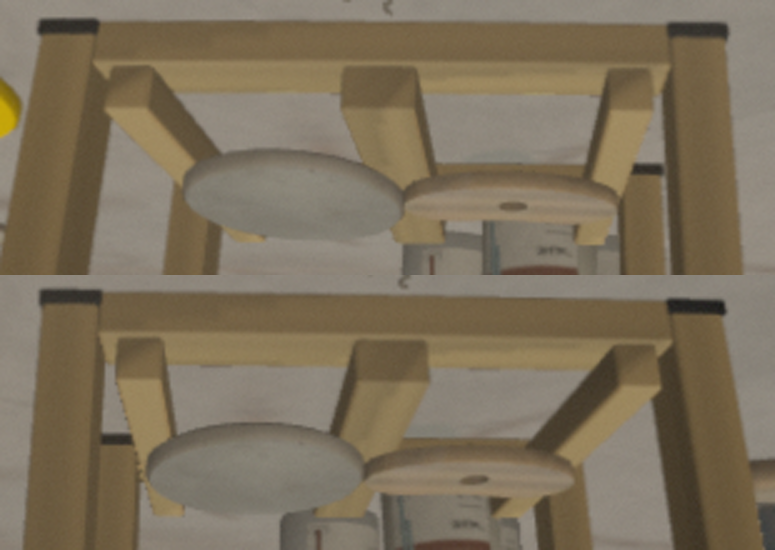

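Rack crops (upside-down, so image left is the robot's right): the tile is in the right lane, with its centre near crop (295,193) and (255,468). The rib is in the left lane. The front feet corners are clear at (40,18)/(728,22) and (40,290)/(725,299).

Run:
```python
from h import *
import pickle
S=pickle.load(open("set.pkl","rb"));D=pickle.load(open("rt.pkl","rb"))
p3=lambda x:np.round(x,4).tolist()
c0,c1=D["rack0"][1],D["rack1"][1]
f0=lambda x,y:(50+x/2.5-.3,90+y/2.5-.3); f1=lambda x,y:(160+x/2.5-.3,90+(y-275)/2.5-.3)
for n,a,b in(("legR out",(40,18),(40,290)),("legR in",(99,18),(103,290)),("legL in",(668,22),(667,299)),("legL out",(728,22),(725,299)),
  ("railR front bottom out",(112,68),(118,340)),("railR b in",(153,68),(162,340)),("mid b R",(343,68),(355,340)),("mid b L",(416,68),(428,340)),
  ("tile L",(183,190),(147,468)),("tile Rr",(405,205),(363,468)),("tile far",(300,240),(255,514)),("tile near",(270,149),(250,423))):
    print(n,*map(p3,tri([(c0,f0(*a)),(c1,f1(*b))])))
for k,C,f,P in((0,c0,f0,[(183,190),(405,205),(300,240),(270,149)]),(1,c1,f1,[(147,468),(363,468),(255,514),(250,423)])):
    print("tile cast",k,[p3(onplane(C,f(*p),z)[0]) for p,z in zip(P,(.0405,.0405,.045,.036))])
# tile mask
for k,(x0,y0,x1,y1) in enumerate(((115,140,225,195),(210,140,315,195))):
    im=D[f"rack{k}"][0].astype(int); q=cv2.GaussianBlur((im[...,0]-im[...,2]+100).astype(np.uint8),(3,3),0)[y0:y1,x0:x1]
    T,m=cv2.threshold(q,0,1,cv2.THRESH_BINARY_INV+cv2.THRESH_OTSU)
    print("seeds",T,q[30,45],q[52,60],q[3,3],q[30,100])
# setter
s0,s1=S["set0"][1],S["set1"][1]
A=tri([(s0,(241.9,66.3)),(s1,(222.8,167.6))]);B=tri([(s0,(209.7,159.9)),(s1,(193.7,245.4))])
print("bars",*map(p3,A),*map(p3,B),"dist",np.linalg.norm(A[0]-B[0]))
v=A[0]-B[0];print("seat",p3((A[0]+B[0])/2),"yaw",np.degrees(np.arctan2(v[1],v[0]))%180-90)
N0=[(155,39),(225,67),(131,114),(198,138)];N1=[(145,120),(207,143),(123,183),(184,203)]
n=[tri([(s0,np.array(a)*1.28),(s1,np.array(b)*1.28)]) for a,b in zip(N0,N1)]
P=np.array([x[0] for x in n]);print("nibs",p3(P),"c",p3(P.mean(0)),"yaw",[np.degrees(np.arctan2(*(P[i+1]-P[i])[1::-1]))%180 for i in(0,2)],[np.degrees(np.arctan2(*(P[i]-P[i+2])[1::-1]))%180-90 for i in (0,1)])
# trowel
for k in(0,1):
    im=cv2.GaussianBlur(D[f"tro{k}"][0],(3,3),0).astype(int); m=im[...,2]-im[...,0]
    roi=np.zeros(m.shape,bool); roi[:,230:345]=1; roi[200:]=0
    mm=cv2.morphologyEx(((m>1)&roi).astype(np.uint8),cv2.MORPH_OPEN,np.ones((5,5)))
    c=max(cv2.findContours(mm,0,cv2.CHAIN_APPROX_NONE)[0],key=cv2.contourArea)
    print("blade",k,cv2.contourArea(c),p3(cv2.boxPoints(cv2.minAreaRect(c))), m[60 if k==0 else 110,280],m[100,245])
```

```text
legR out [0.6379, -0.1026, 0.0007] [0.0004, 0.0004]
legR in [0.6367, -0.0801, 0.0018] [0.0003, 0.0003]
legL in [0.6416, 0.1217, 0.0014] [0.0001, 0.0001]
legL out [0.641, 0.143, 0.0015] [0.0, 0.0]
railR front bottom out [0.6408, -0.0746, 0.0194] [0.0002, 0.0002]
railR b in [0.6394, -0.0591, 0.0203] [0.0001, 0.0001]
mid b R [0.6398, 0.0076, 0.0204] [0.0001, 0.0001]
mid b L [0.6398, 0.033, 0.0204] [0.0003, 0.0003]
tile L [0.7044, -0.0708, 0.042] [0.0011, 0.0011]
tile Rr [0.7168, 0.0199, 0.0408] [0.0022, 0.0022]
tile far [0.7262, -0.0262, 0.0559] [0.0001, 0.0001]
tile near [0.6814, -0.0285, 0.0329] [0.0002, 0.0002]
tile cast 0 [[0.7052, -0.0713, 0.0405], [0.7241, 0.019, 0.0405], [0.7602, -0.0355, 0.045], [0.6738, -0.0261, 0.036]]
tile cast 1 [[0.7113, -0.0716, 0.0405], [0.7114, 0.0191, 0.0405], [0.7611, -0.0258, 0.045], [0.675, -0.0286, 0.036]]
seeds 133.0 116 118 151 138
seeds 134.0 115 117 161 135
bars [0.6198, 0.2652, 0.0377] [0.0, 0.0] [0.5603, 0.3253, 0.035] [0.0007, 0.0007] dist 0.08470770472582088
seat [0.5901, 0.2953, 0.0364] yaw 44.71219564446838
nibs [[0.6452, 0.2911, 0.0362], [0.5905, 0.2367, 0.0352], [0.5863, 0.3523, 0.0365], [0.5299, 0.2954, 0.0354]] c [0.5879, 0.2939, 0.0358] yaw [np.float64(44.79674550290747), np.float64(45.27170997105341)] [np.float64(43.92241119403815), np.float64(45.93594396256319)]
blade 0 4996.5 [[250.0, 0.0], [319.0, 0.0], [319.0, 77.0], [250.0, 77.0]] 9 -10
blade 1 7513.0 [[244.0, 58.0], [308.0, 58.0], [308.0, 181.0], [244.0, 181.0]] 9 5
```

Run:
```python
from h import *
import pickle
D=pickle.load(open("rt.pkl","rb")); p3=lambda x:np.round(x,4).tolist(); rd=np.radians
c0,c1=D["rack0"][1],D["rack1"][1]
f0=lambda x,y:(50+x/2.5-.3,90+y/2.5-.3); f1=lambda x,y:(160+x/2.5-.3,90+(y-275)/2.5-.3)
print("mid far -y/+y, railR far in",[p3(onplane(c0,f0(*p),.036)[0]) for p in((395,240),(441,240),(264,240))],[p3(onplane(c1,f1(*p),.036)[0]) for p in((318,514),(368,514),(184,514))])
t0,t1=D["tro0"][1],D["tro1"][1]
rear=tri([(t0,(284.5,77.5)),(t1,(276,181.5))]);hc=tri([(t0,(291,147.5)),(t1,(281.5,260))]);he=tri([(t0,(291,189)),(t1,(281.5,292))])
print("blade rear",*map(p3,rear),"wood c",*map(p3,hc),"wood end",*map(p3,he))
B=onplane(t1,[(244,58),(308.5,58),(308.5,181.5),(244,181.5)],.002);print("blade",p3(B))
f=B[:2].mean(0);b=B[2:].mean(0);c=B.mean(0)
yw=lambda v:np.degrees(np.arctan2(v[1],v[0]))
print("len",np.linalg.norm(f-b),"w",np.linalg.norm(B[0]-B[1]),"c",c,"yaws",yw(f-b),yw(c-hc[0]),yw(c-he[0]),"dist c-he",np.linalg.norm((c-he[0])[:2]))
print(r.current_ee_pos(),r.current_joint_positions())
```

```text
mid far -y/+y, railR far in [[0.7888, 0.0053, 0.036], [0.7889, 0.0288, 0.036], [0.7887, -0.0619, 0.036]] [[0.7897, 0.0067, 0.036], [0.7897, 0.0323, 0.036], [0.7895, -0.0616, 0.036]]
blade rear [0.5265, -0.3042, 0.004] [0.0003, 0.0003] wood c [0.4873, -0.2877, 0.057] [0.0002, 0.0002] wood end [0.4612, -0.2765, 0.0553] [0.0002, 0.0002]
blade [[0.6238, -0.3213, 0.002], [0.6036, -0.3649, 0.002], [0.5147, -0.3282, 0.002], [0.5372, -0.2797, 0.002]]
len 0.09608185246661778 w 0.048007080347964214 c [ 0.56982153 -0.3235377   0.002     ] yaws -24.039906312010842 -23.486114048031062 -23.42428847796288 dist c-he 0.11836491420091538
[ 0.53005879 -0.28909117  0.30001675] [-1.76161218e-01  3.29061438e-01 -2.87666046e-01 -4.68855680e-04
 -9.54231254e-01  1.31177439e+00]
```

```bash
cat >> h.py <<'E'
TH=np.radians(50); GX=-.094; GZ=.044
def tp(x,y,z,yaw):
    "TCP pose for the trowel's origin at x,y,z with yaw (rad), blade level"
    R=lean(yaw,TH); g=np.array([x+GX*np.cos(yaw),y+GX*np.sin(yaw),z+GZ]); return g-R[:,2]*r.pinch_z,R
E
python3 - <<'E'
from h import *
yaw=np.radians(-23.6); p,R=tp(.5698,-.3235,0,yaw)
jaws.grip(.06)
r.movep(p-R[:,2]*.08,R)
print(r.move_straight(p,vel=.08,max_force=15))
jaws.grip(0,120); r.wait(.2)
print(r.current_grip_width(),r.current_grasp_force(),r.current_contact_force(),r.current_ee_pos()-p)
# plan checks
def ck(n,*a):
    q=kinematics.solve_ik(*tp(*a)); print(n,None if q is None else np.round(q,2))
ly=np.radians(-.8)
for x in(.52,.56,.6,.64,.68,.709):
    for z in(.024,.05): ck((x,z),x,-.0262-(x-.7165)*.014,z,ly)
sy=np.radians(44.7)
for d in(-.2,-.15,-.1,-.05,-.008):
    for z in(.07,.025): ck(("set",d,z),.589+d*np.cos(sy),.2946+d*np.sin(sy),z,sy)
print(r.current_time_s())
E
```

```text
False
0.01678904555546485 116.80282831192017 [-4.11140825  1.99700067  6.55901481] [-3.73833303e-05  3.64259827e-05  3.51520479e-04]
(0.52, 0.024) [-0.77  0.2  -1.02 -2.09 -0.65  1.16]
(0.52, 0.05) [-0.54  0.01 -0.91 -1.91 -0.42  0.73]
(0.56, 0.024) [-0.67  0.22 -0.95 -2.16 -0.6   1.14]
(0.56, 0.05) [-0.5   0.07 -0.86 -1.99 -0.41  0.78]
(0.6, 0.024) [-0.59  0.25 -0.89 -2.21 -0.55  1.12]
(0.6, 0.05) [-0.46  0.13 -0.8  -2.04 -0.38  0.8 ]
(0.64, 0.024) [-0.52  0.28 -0.81 -2.25 -0.5   1.08]
(0.64, 0.05) [-0.41  0.18 -0.73 -2.07 -0.34  0.78]
(0.68, 0.024) [-0.46  0.31 -0.73 -2.26 -0.44  1.04]
(0.68, 0.05) [-0.36  0.22 -0.65 -2.06 -0.3   0.74]
(0.709, 0.024) [-0.42  0.34 -0.67 -2.26 -0.4   1.  ]
(0.709, 0.05) [-0.32  0.25 -0.59 -2.04 -0.26  0.68]
('set', -0.2, 0.07) [-0.26  0.02 -0.77 -1.3  -0.76  0.47]
('set', -0.2, 0.025) [-0.38  0.2  -0.8  -1.43 -0.79  0.78]
('set', -0.15, 0.07) [-0.12  0.05 -0.73 -1.36 -0.66  0.42]
('set', -0.15, 0.025) [-0.25  0.21 -0.75 -1.51 -0.72  0.74]
('set', -0.1, 0.07) [-0.    0.09 -0.67 -1.4  -0.58  0.37]
('set', -0.1, 0.025) [-0.13  0.23 -0.7  -1.57 -0.65  0.69]
('set', -0.05, 0.07) [ 0.1   0.13 -0.61 -1.43 -0.51  0.31]
('set', -0.05, 0.025) [-0.02  0.26 -0.64 -1.61 -0.58  0.63]
('set', -0.008, 0.07) [ 0.18  0.17 -0.55 -1.43 -0.45  0.26]
('set', -0.008, 0.025) [ 0.06  0.29 -0.58 -1.63 -0.53  0.58]
12.1833
```

Run:
```python
from h import *
import pickle
yaw=np.radians(-23.6); ly=np.radians(-.8)
p,R=tp(.5698,-.3235,.09,yaw); r.move_straight(p,vel=.12)
r.movep(*tp(.52,-.026+.0028,.06,ly))
p,R=tp(.54,-.0262+.0025,.025,ly); r.move_straight(p,R,vel=.1)
im,C=cam("wrist"); s,Cs=cam("scene")
pickle.dump(dict(w=(im,C),s=(s,Cs)),open("ins.pkl","wb"))
a=cv2.resize(im[60:210,120:400],(784,420),interpolation=cv2.INTER_CUBIC)
b=cv2.resize(s[150:330,200:380],(180,180)); a[:180,-180:]=b
save(a,"pics/ins.png"); print(r.current_time_s(),r.current_ee_pos()-p, np.round(proj(C,[[.588,-.0494,.025],[.588,.0006,.025],[.492,-.048,.025],[.64,-.0591,.036],[.64,.0076,.036]]),1).tolist())
```

```text
16.1833 [ 0.00015053 -0.00017204  0.00034121] [[231.2, 249.1], [289.0, 248.8], [219.2, 215.6], [225.9, 270.9], [292.8, 270.6]]
```

View pics/ins.png

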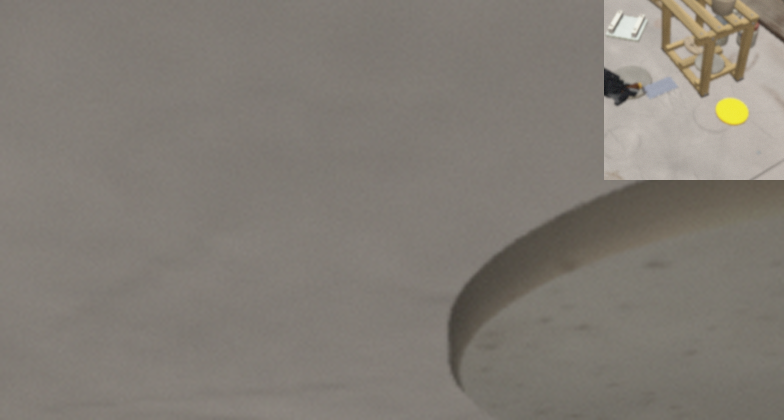

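The crop missed the blade: it shows only the larger decoy disc below. I'll view the lower rows of the same picture.

Run:
```python
from h import *
import pickle
D=pickle.load(open("ins.pkl","rb"))
im,C=D["w"];s=D["s"][0]
a=cv2.resize(im[190:300,170:350],None,fx=4.4,fy=4.4,interpolation=cv2.INTER_CUBIC)
save(a,"pics/ins2.png");print(a.shape,r.current_contact_force())
```

```text
(484, 792, 3) [-0.18268083 -1.11005245 -1.5563891 ]
```

View pics/ins2.png

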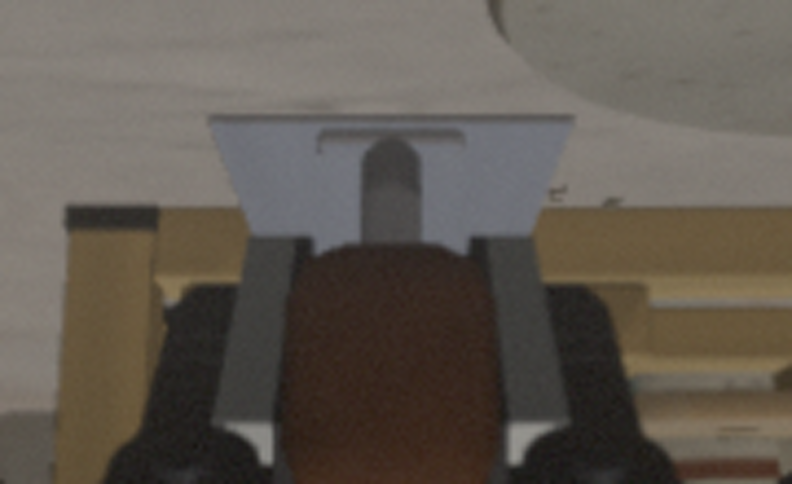

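The blade's rear edge at crop (208,116)–(574,116) is level and within 1 mm of the predicted position, so I can insert and lift.

Run:
```python
from h import *
import pickle
ly=np.radians(-.8); T=np.array([.7165,-.0265])
L=lambda x,z: tp(x,T[1]-(x-T[0])*.014,z,ly)
hit=r.move_straight(L(.7085,.025)[0],vel=.06,max_force=6)
print(hit,r.current_ee_pos()-L(.7085,.025)[0],r.current_contact_force(),r.current_ft_torque())
if not hit:
    r.move_straight(L(.7085,.050)[0],vel=.03); r.wait(.4)
    print("up",r.current_ee_pos()-L(.7085,.05)[0],r.current_contact_force(),r.current_ft_torque())
    r.move_straight(L(.535,.052)[0],vel=.07); r.wait(.2)
    print("out",r.current_contact_force())
    D={n:cam(n) for n in("top","scene","wrist")}; pickle.dump(D,open("out.pkl","wb"))
    a=cv2.resize(D["scene"][0][130:310,180:380],(400,360),interpolation=cv2.INTER_CUBIC); b=cv2.resize(D["wrist"][0][180:360,160:360],(400,360),interpolation=cv2.INTER_CUBIC)
    save(np.hstack([a,b]),"pics/out.png")
print(r.current_time_s())
```

```text
False [-1.35358638e-04  7.67550565e-07 -2.58286061e-05] [ 0.22431546 -0.07341182 -2.30525314] [ 0.06228755  2.98161062 -0.02879092]
up [-3.42221623e-05 -8.65784165e-05 -1.36337798e-04] [-0.26091703 -0.69535664 -2.3855841 ] [ 0.06016156  3.30578612 -0.01040491]
out [-0.74524305 -0.10356789 -3.22851477]
23.5
```

View pics/out.png

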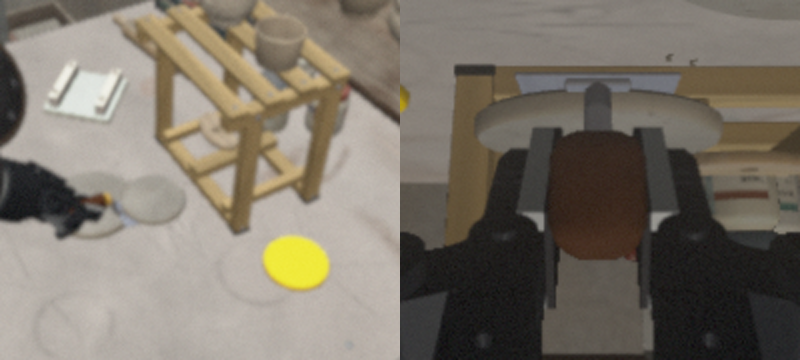

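Tile rides the blade, laterally centred: tile 475–722 against blade rear edge 517–682 in the right-hand crop. I'll measure its fore-aft offset, then carry it.

Run:
```python
from h import *
import pickle
D=pickle.load(open("out.pkl","rb")); im,C=D["wrist"]; S,Cs=D["scene"]
ly=np.radians(-.8); sy=np.radians(44.7)
w=lambda x,y:(160+(x-400)/2-.25,180+y/2-.25)
near=onplane(C,w(598,90),.054)[0]; l=onplane(C,w(475,127),.0585)[0]; rr=onplane(C,w(722,127),.0585)[0]
print("near",near,"sides",l,rr,"blade rear",onplane(C,w(599,73),.054)[0],"exp rear",.535-.048)
s=lambda x,y:(180+x/2-.25,130+y/2-.25)
print("scene tile L/R/far/near",np.round(onplane(Cs,[s(120,200),s(186,200),s(153,174),s(153,224)],.0605),4).tolist())
p,R=tp(.589-.17*np.cos(sy),.2946-.17*np.sin(sy),.065,sy)
r.move_straight(p,R,vel=.02)
print(r.current_ee_pos()-p,r.current_contact_force(),r.current_time_s())
D["pre"]=cam("wrist"),cam("scene"); pickle.dump(D,open("out.pkl","wb"))
a=cv2.resize(D["pre"][1][0][130:310,150:350],(400,360),interpolation=cv2.INTER_CUBIC); b=cv2.resize(D["pre"][0][0][180:360,160:360],(400,360),interpolation=cv2.INTER_CUBIC)
save(np.hstack([a,b]),"pics/pre.png")
```

```text
near [ 0.50252794 -0.02401414  0.054     ] sides [ 0.53507968 -0.06920309  0.0585    ] [0.53675094 0.02077473 0.0585    ] blade rear [ 0.48433044 -0.02349137  0.054     ] exp rear 0.48700000000000004
scene tile L/R/far/near [[0.5, -0.0064, 0.0605], [0.5811, -0.0533, 0.0605], [0.5665, 0.0149, 0.0605], [0.5182, -0.0682, 0.0605]]
[-3.02509655e-05 -3.73190914e-05  7.10410241e-06] [ 0.04252068 -0.02350516 -2.73367364] 26.0833
```

View pics/pre.png

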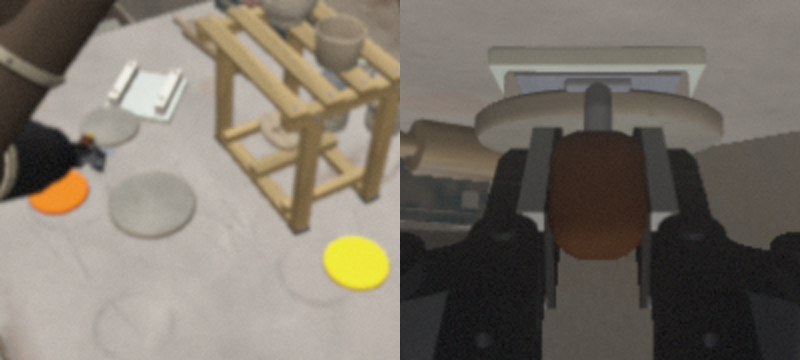

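Run:
```python
from h import *
import pickle
D=pickle.load(open("out.pkl","rb"))
for n,(im,C) in(("out",D["wrist"]),("pre",D["pre"][0])):
    g=cv2.GaussianBlur(im,(3,3),0).astype(int)
    for c in(202,210,218,228,234,284,290,300,308,316):
        print(n,c,"sum/3",(g[214:250:1,c].sum(1)//3).tolist(),"B-R",(g[214:250:2,c,2]-g[214:250:2,c,0]).tolist())
```

```text
out 202 sum/3 [48, 47, 52, 66, 83, 89, 89, 89, 89, 89, 90, 90, 90, 89, 90, 90, 89, 88, 87, 83, 78, 75, 76, 77, 78, 79, 81, 83, 86, 90, 95, 101, 106, 110, 111, 110] B-R [-6, -10, -36, -44, -45, -43, -43, -43, -44, -41, -23, -15, -16, -17, -18, -18, -12, -11]
out 210 sum/3 [85, 84, 85, 85, 85, 85, 85, 85, 84, 84, 84, 85, 90, 100, 105, 95, 80, 76, 80, 82, 82, 83, 84, 86, 90, 94, 98, 102, 108, 111, 110, 109, 109, 109, 109, 108] B-R [-36, -38, -40, -40, -40, -39, -41, -45, -24, -17, -16, -17, -19, -21, -16, -12, -12, -12]
out 218 sum/3 [84, 82, 85, 95, 105, 105, 100, 94, 90, 87, 85, 84, 85, 81, 74, 75, 80, 83, 84, 85, 86, 89, 92, 95, 99, 105, 109, 112, 112, 111, 110, 109, 106, 105, 107, 109] B-R [-36, -16, -3, -14, -28, -35, -37, -20, -16, -18, -18, -19, -21, -17, -12, -12, -12, -12]
out 228 sum/3 [83, 82, 84, 98, 112, 117, 117, 117, 116, 115, 113, 100, 80, 74, 81, 85, 86, 87, 88, 89, 91, 95, 99, 103, 107, 110, 110, 110, 105, 90, 73, 65, 64, 63, 63, 63] B-R [-35, -13, 6, 8, 8, 8, -4, -17, -18, -19, -20, -21, -19, -12, -11, -5, -4, -5]
out 234 sum/3 [83, 81, 85, 99, 112, 118, 119, 118, 118
[... 3531 characters left out ...]
116, 118, 120, 119, 119, 118, 117, 116, 116, 115] B-R [-5, -8, -8, -11, -14, -15, -14, -13, -16, -19, -19, -20, -20, -16, -13, -13, -12, -12]
pre 308 sum/3 [164, 164, 164, 162, 159, 155, 150, 145, 139, 134, 130, 127, 126, 125, 121, 107, 88, 81, 84, 87, 89, 93, 95, 98, 101, 105, 109, 113, 116, 118, 117, 117, 117, 115, 114, 113] B-R [-4, -4, -6, -8, -11, -12, -12, -12, -13, -16, -18, -20, -21, -21, -16, -14, -13, -12]
pre 316 sum/3 [129, 128, 128, 129, 129, 129, 129, 128, 126, 125, 125, 125, 126, 126, 126, 126, 127, 126, 121, 107, 91, 83, 83, 85, 87, 89, 92, 95, 99, 103, 107, 111, 114, 115, 114, 114] B-R [-12, -12, -12, -12, -12, -12, -12, -12, -12, -12, -14, -17, -19, -21, -22, -20, -14, -12]
```

Run:
```python
from h import *
import pickle
from scipy.optimize import least_squares
D=pickle.load(open("out.pkl","rb")); C=D["pre"][0][1]
sy=np.radians(44.7); o=np.array([.589-.17*np.cos(sy),.2946-.17*np.sin(sy)]); Rz=np.array([[np.cos(sy),np.sin(sy)],[-np.sin(sy),np.cos(sy)]])
cols=[202,210,218,228,234,284,290,300,308,316]
for n,rows,z,cc in(("lower",[233.3,229.5,227.2,225.4,224.5,224.5,225.5,227.2,229.4,233.2],.067,cols),("upper",[244.5,240.5,238.3],.076,cols[:3])):
    P=(onplane(C,np.c_[cc,rows],z)[:,:2]-o)@Rz.T
    f=least_squares(lambda c:np.hypot(*(P-c).T)-.046,[.008,0]); g=least_squares(lambda c:np.hypot(*(P-c[:2]).T)-c[2],[.008,0,.046]) if len(rows)>4 else None
    print(n,f.x,np.abs(f.fun).max(),g and g.x)
print("blade rear",(onplane(C,[(218.,217.),(259.,217.)],.066)[:,:2]-o)@Rz.T)
```

```text
lower [ 0.01078588 -0.00053398] 0.0007042858912838373 [ 0.00872464 -0.00052894  0.04436994]
upper [0.00227074 0.00334264] 2.8782187222124722e-05 None
blade rear [[-0.04602143 -0.02532775]
 [-0.04595209 -0.00047662]]
```

Run:
```python
from h import *
import pickle
S=pickle.load(open("set.pkl","rb"))
N=[[(155,39),(225,67),(131,114),(198,138)],[(145,120),(207,143),(123,183),(184,203)]]
Q=[]
for k in(0,1):
    im,C=S[f"set{k}"]; g=im.mean(2); q=[]
    for a in N[k]:
        u,v=np.round(np.array(a)*1.28).astype(int); w=g[v-7:v+8,u-7:u+8]; yy,xx=np.mgrid[-7:8,-7:8]
        W=np.clip(130-w,0,None)*(np.hypot(xx,yy)<6.5); q.append((u+(W*xx).sum()/W.sum(),v+(W*yy).sum()/W.sum()))
    Q.append(q); P=onplane(C,q,.040)
    sides=[np.linalg.norm(P[i]-P[j]) for i,j in((0,1),(2,3),(0,2),(1,3))]
    print(k,np.round(q,1).tolist(),"c z.040",P.mean(0),np.round(sides,4))
    (x0,y0,x1,y1)=((140,15,325,205),(135,110,310,280))[k]
    f=im.astype(int); m=((f[...,1]-f[...,0]>0)|(f.min(2)>135))[y0:y1,x0:x1].astype(np.uint8); m=cv2.morphologyEx(cv2.morphologyEx(m,cv2.MORPH_CLOSE,np.ones((9,9))),cv2.MORPH_OPEN,np.ones((5,5)))
    c=max(cv2.findContours(m,0,cv2.CHAIN_APPROX_NONE)[0],key=cv2.contourArea); b=cv2.minAreaRect(c)
    print("bat",cv2.contourArea(c),b[1],b[2],onplane(C,np.array(b[0])+(x0,y0),.018))
    b4=[(242,66.3),(209.7,159.9)] if k==0 else [(222.8,167.6),(193.7,245.4)]
    print("bars z.036",onplane(C,b4,.036).mean(0))
P=np.array([tri([(S["set0"][1],a),(S["set1"][1],b)])[0] for a,b in zip(*Q)]);print(P.round(4).tolist(),P.mean(0))
```

```text
0 [[198.6, 49.2], [287.6, 84.4], [169.4, 144.7], [252.4, 174.8]] c z.040 [0.58939025 0.29310763 0.04      ] [0.077  0.077  0.0828 0.0826]
bat 16379.0 (135.80535888671875, 131.15013122558594) 20.806791305541992 [[0.59352873 0.2934963  0.018     ]]
bars z.036 [0.58993899 0.29483314 0.036     ]
1 [[183.7, 152.7], [265.2, 181.8], [157.5, 233.7], [234.4, 259.3]] c z.040 [0.59001553 0.29259783 0.04      ] [0.076  0.0774 0.0837 0.0839]
bat 10574.5 (124.50980377197266, 93.90022277832031) 17.447189331054688 [[0.60104718 0.2826903  0.018     ]]
bars z.036 [0.59029315 0.29556596 0.036     ]
[[0.6461, 0.2914, 0.0365], [0.5914, 0.2363, 0.0347], [0.5871, 0.3502, 0.0387], [0.5328, 0.295, 0.0392]] [0.58935952 0.2932315  0.03727926]
```

Run:
```python
from h import *
import pickle
sy=np.radians(45); u=np.array([np.cos(sy),np.sin(sy)]); l=np.array([-u[1],u[0]]); seat=np.array([.5896,.2940])
def P(d,z): o=seat+(d-.0095)*u+.0005*l; return tp(o[0],o[1],z,sy)
p,R=P(0,.062); r.move_straight(p,R,vel=.06)
p,R=P(0,.040); r.move_straight(p,vel=.06)
print(r.move_straight(P(0,.025)[0],vel=.03,max_force=12),r.current_contact_force()); r.wait(.2)
print(r.current_ee_pos()-P(0,.025)[0],r.current_contact_force(),r.current_ft_torque())
print(r.move_straight(P(-.165,.025)[0],vel=.06,max_force=8),r.current_contact_force())
D={n:cam(n) for n in("scene","wrist","top")}; pickle.dump(D,open("done.pkl","wb"))
a=cv2.resize(D["scene"][0][130:220,170:270],(400,360),interpolation=cv2.INTER_CUBIC); b=cv2.resize(D["wrist"][0][160:340,160:360],(400,360),interpolation=cv2.INTER_CUBIC)
save(np.hstack([a,b]),"pics/done.png"); print(r.current_time_s())
```

```text
False [-0.50086854  0.96153381 -1.44391209]
[4.69477842e-05 1.02665660e-04 2.67978346e-04] [ 0.40581624  0.19366533 -1.11981811] [-2.08228937  2.11660751  0.03492735]
False [ 0.59319794 -0.15745362 -1.34735825]
33.425
```

View pics/done.png

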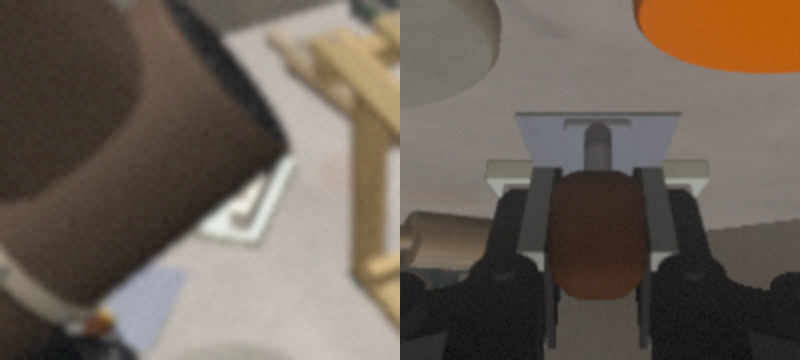

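The blade drew out without force and the arm hides the tile. I'll lay the trowel in its original open spot, then measure the tile with the wrist camera.

Run:
```python
from h import *
import pickle
sy=np.radians(45); u=np.array([np.cos(sy),np.sin(sy)]); l=np.array([-u[1],u[0]]); seat=np.array([.5896,.2940])
o=seat-.1745*u+.0005*l
r.move_straight(tp(*o,.065,sy)[0],vel=.12)
p,R=tp(.52,-.0234,.07,np.radians(-.8)); r.move_straight(p,R,vel=.03)
yaw=np.radians(-23.6)
r.movep(*tp(.5698,-.3235,.06,yaw))
p,R=tp(.5698,-.3235,.006,yaw); r.move_straight(p,R,vel=.08)
p=tp(.5698,-.3235,-.003,yaw)[0]; print(r.move_straight(p,vel=.01,max_force=3),r.current_ee_pos()-p,r.current_contact_force())
jaws.grip(.06); r.wait(.2)
r.move_straight(r.current_ee_pos()-R[:,2]*.1,vel=.12)
D={}
r.movep([.42,-.1,.34],dn(-1.99))
r.movep([.42,.2,.36],dn(-1.99))
for k,p in enumerate(([.53,.29,.36],[.57,.262,.36])):
    r.movep(p,dn(-1.99)); D[f"set{k}"]=cam("wrist")
D["top"]=cam("top"); pickle.dump(D,open("fin.pkl","wb"))
print(r.current_time_s())
for k in(0,1):
    im,C=D[f"set{k}"]; 
    pr=proj(C,[[seat[0]+a*.046*np.cos(t),seat[1]+a*.046*np.sin(t),.045] for a in(.8,1.25) for t in np.arange(0,6.28,.785)])
    print(k,proj(C,[[*seat,.045]]),[im[int(v),int(x)].tolist() for x,v in pr])
```

```text
True [7.46904915e-05 2.48669071e-05 3.40801039e-03] [-1.15946862 -0.61489099  3.62693848]
43.3667
0 [[222.3740735  117.92057572]] [[98, 96, 90], [110, 106, 100], [102, 100, 93], [105, 102, 97], [108, 102, 97], [110, 108, 101], [104, 101, 95], [102, 99, 94], [127, 122, 115], [112, 107, 104], [119, 115, 111], [115, 110, 106], [100, 94, 87], [111, 106, 103], [131, 127, 120], [118, 114, 105]]
1 [[213.70815357 173.35034492]] [[101, 99, 93], [104, 101, 94], [99, 98, 91], [105, 101, 96], [107, 103, 96], [109, 107, 101], [102, 101, 94], [102, 100, 94], [128, 124, 123], [109, 105, 101], [121, 118, 114], [115, 110, 105], [127, 121, 113], [112, 108, 103], [134, 132, 129], [139, 141, 135]]
```

Run:
```python
from h import *
import pickle
from scipy.optimize import least_squares
D=pickle.load(open("fin.pkl","rb")); seat=np.array([.5896,.2940]); rr=np.arange(.036,.056,.0005)
for k in(0,1):
    im,C=D[f"set{k}"]; g=cv2.GaussianBlur(im,(3,3),0).mean(2).astype(np.float32); P=[]
    for t in np.arange(0,2*np.pi,np.pi/36):
        X=np.c_[seat[0]+rr*np.cos(t),seat[1]+rr*np.sin(t),0*rr+.045]; uv=proj(C,X).astype(np.float32)
        v=cv2.remap(g,uv[None,:,0],uv[None,:,1],cv2.INTER_LINEAR)[0]; d=v[6:]-v[:-6]; i=d.argmax()
        if d[i]>12: P.append(X[i+3,:2])
    P=np.array(P); f=least_squares(lambda c:np.hypot(*(P-c[:2]).T)-c[2],[*seat,.046],loss="soft_l1",f_scale=.001)
    print(k,len(P),"tile-seat mm",(f.x[:2]-seat)*1e3,"R",f.x[2],"med res",np.median(np.abs(np.hypot(*(P-f.x[:2]).T)-f.x[2])))
im,C=D["top"]; m=((im[...,2].astype(int)-im[...,0]>4)); m[:,:320]=0;m[:,360:]=0;m[:180]=0;m[230:]=0
ys,xs=np.nonzero(m); print("trowel blade",len(xs),onplane(C,(xs.mean(),ys.mean()),.002))
print(r.current_contact_force())
```

```text
0 72 tile-seat mm [-1.48789219 -1.05256772] R 0.046163716496428725 med res 0.00022532432640542943
1 70 tile-seat mm [-1.02809036 -1.49637936] R 0.04622666638457067 med res 0.00019656190081481645
trowel blade 293 [[ 0.57197214 -0.32284711  0.002     ]]
[-0.91733941  0.20804596  0.65832115]
```

```bash
python3 -c "
from h import *
print(r.sign_off(), r.current_time_s())"
```

```text
the job is handed in; nothing more can be done
the job is handed in; nothing more can be done
```

I've handed the job in (no verdict came back): by wrist camera the tile is on the setter inside the nibs, about 2 mm from the seat, and the trowel is back at its original spot on the bench, released on contact and its position confirmed by the top camera.

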